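# Open the ingredient box by its two pinch tabs

### The job

Take the clip-fit cover off the ingredient box: pinch its two upright side tabs together and, keeping the pinch, press the cover down gently against its springy seal until you feel the hooks let go, then lift it off. Never tear at the cover, bear down hard on it or squeeze the tabs hard. Set the cover down (do not drop it) right way up and flat in the sheet tray, about the middle, let go, and leave the jar, the bowl and the scraper where they are.

Things in the scene. Friction and masses are not known exactly. Their poses are not given: they have to be found in the camera images.
- box: White plastic ingredient box, 110 x 140 x 80 mm tall (its x, y, z), fixed to the bench in a low steel bracket; origin at the centre of its underside. The closed cover sits on a springy black seal on its rim: pushed down, it resists with 6.5 N at first and 0.7 N more per mm. Box or hooks are damaged if the hooks pull up, or the cover pushes on its stop, with over 20 N.
- cover: Loose grey clip-fit cover, 124 x 156 mm (x, y), about 0.17 kg. Origin at the centre of the underside of its skirt, the lowest part, on which it stands when put down. Its top plate is 30 to 35 mm above the origin. Closed, the origin is 59 mm above the box's origin and the axes agree with the box's. Unhooked, it lifts straight out and is clear after 35 mm.
- cover_grip (a point): Point midway between the cover's two upright white tabs, half-way up them: 50 mm above the cover's origin, 15 mm above its top plate; axes as the cover's. The tabs stand on the cover's +y and -y side, outer faces 52 mm apart at rest and 35 mm when fully pinched. Pinching with 20 to 30 N a finger is enough, also to push and carry by friction; the fingers must not load the tabs with more than 150 N in all.
- tab_left (a point): Centre of the outer face of the +y tab, an upright plate 30 mm wide (x), 6 mm thick (y), 30 mm tall above the top plate. It slides inward against a spring (3 N at first, 5.5 N at the end, 8.5 mm), but while the cover is up, a barbed hook under the cover stands behind a tooth in the box and stops it firmly after about 1.5 mm.
- tab_right (a point): Centre of the outer face of the -y tab, the mirror image. Push the cover down with the tabs kept pinched: somewhere 1.5 to 6.5 mm down (different each time, not measurable beforehand) both barbs pass below their teeth and the tabs snap fully in (the finger gap falls suddenly by about 14 mm). A firm stop for the cover lies 2 mm below that release point.
- tray: Loose aluminium sheet tray, 200 x 220 mm (x, y), 20 mm high, wall and floor 3 mm, 0.9 kg; origin at the centre of its underside, its inner floor 3 mm above. It may lie to the left or right of the box.
- jar: Glass jar with steel lid, 64 mm diameter, 100 mm tall; bystander. Origin under its centre.
- bowl: Steel bowl, 90 mm diameter, 45 mm tall; bystander. Origin under its centre.
- scraper: Steel dough scraper with wooden grip, 130 x 96 x 20 mm, lying flat; bystander. Origin under its centre.
Not all that is in view belongs to the job. What is shaped like the cover but red or yellow is not meant. What is shaped like the box but purple is not meant.

How it is judged (in metres and radians):
On the way, in this order (a step that is already met when the one before it is completed fails the run):
1. the cover is unhooked and lifted clear of the box (z of cover in the frame of box above 0.092 m), for 0.1 s.
2. the cover is set down upright in the tray while still held by the fingers (z of cover_grip in the frame of tray below 0.061 m and horizontal distance between cover_grip and tray below 0.07 m and angle between cover_grip's own z axis and vertical below 0.15 rad and contact force between the fingers and cover above 1 N), for 0.1 s.
At the end, for the whole second after the job is handed in: The cover stands right way up (within 6 degrees) on the tray's floor (within 5 mm in height), its centre within 60 mm of the tray's centre, let go and at rest (z of cover_grip in the frame of tray between 0.048 and 0.058 m and horizontal distance between cover_grip and tray below 0.06 m and angle between cover_grip's own z axis and vertical below 0.1 rad and contact force between the fingers and cover below 0.1 N and linear speed of cover below 0.02 m/s); the robot touches nothing.
It fails at once if the hooks pull up on the box's ledges, or the cover bears down on its stops, with more than 20 N (contact force between cover and ledge above 20 N or contact force between cover and stops above 20 N).
It fails at once if the fingers load the cover with more than 150 N in all (contact force between the fingers and cover above 150 N).
It fails at once if a bystander is moved more than 30 mm (distance of any of jar, bowl, scraper from where it was at the start of the episode above 0.03 m).
It also fails if it takes over 48 s, if anything falls off the work surface, if the arm or the gripper's body presses on something with over 40 N, if the wrist force passes 120 N, or if a joint passes its speed limit or range.

### The arm

A 6-joint arm with a two-finger parallel gripper is mounted at the origin on the work surface. World frame = base frame: x ahead of the robot, y to its left, z up, the work surface at z = 0. Lengths are in mm, angles in rad, forces in N, time in s.
With the tool pointing down it reaches from about 300 to 775 mm from the base axis. Payload 14.6 kg.
Tool frame: the origin (TCP) lies between the finger pads; the fingertips stand 11 mm ahead of it and the grasp point (between the pads) lies 8 mm behind it; z points along the fingers, y is the direction in which the jaws open and shut (so a half turn about z gives the same grasp; the last joint's range is limited). The gripper opens to 94 mm and grips with 3 to 60 N. Pads are 16 mm wide; open, the fingers measure 119 mm over their backs; the gripper's body (75 mm by 177 mm) begins 78 mm behind the grasp point.
Start: joints at [1.036, 0.3, 1.521, -0, 1.321, -0.067], TCP at [248.004, 490.9, 196.346] pointing down, gripper open.
Joint ranges: [-3.03, 3.03], [-0.79, 2.21], [0.23, 2.52], [-1.04, 4.18], [0, 3.07], [-2.55, 2.55]. Speed limits (rad/s): [2.22, 2.22, 2.57, 3.14, 3.14, 3.14].

### API

Orientations are given as [roll, pitch, yaw] about the fixed x, y, z axes, in that order (R = Rz(yaw) Ry(pitch) Rx(roll)).
In Python, from cell import * gives the robot as it stands.
- The arm moves only by the tool arm_command, never from a script. Its argument "deltas" is a list of rows, each an object with "xyz": the shift along the world's x, y, z in m, a list of three; "turn": the turn, a rotation vector about the world's x, y, z in rad, a list of three. A call has 1 to 12 rows; each row shifts and turns the commanded pose from where the row before left it; what a row does not reach is not made up. A row lasts 1/8 s, in which the tool goes at most 62.5 mm and 10.7 degrees, less where a joint would pass 70% of its speed; a pose out of reach is approached as far as the arm can. A call with a gripper value outside its range is refused whole. "gripper" is the closure, from 0 (fully open) to 1 (shut), set as the call begins (left out, the last holds). The fingers move at their own pace and stop on an object; "force" is the grip in N (left out, the last holds). Time passes only in rows, so rows that do not move let the fingers close. It gives the time, the measured TCP pose, the force and the opening at its end, in the units of the state.
- read_state(): the state, without advancing time (a new reading comes with each control period).
- camera(name): name is "scene" or "top" or "wrist"; returns a dict with "color" (400x640x3 uint8, red, green, blue), "fx", "fy", "cx", "cy" (pixels), "rvec" (rotation vector, rad) and "tvec" (3), from world to camera coordinates, as OpenCV has them; the wrist camera has in their place "mount" (4x4, takes a point from camera to tool coordinates, whose origin is the TCP and whose axes are the flange's). Camera axes: x right, y down, z forward; pixel columns grow to the right and rows downward; lengths in mm; the calibration is good to about 2 mm. A picture is of the moment at which its call begins: read the wrist's pose just before it. There is no depth.
- sign_off(): hands the job in, once; it reports no verdict.
The state is a dict: "clock": time; "joints": joint angles; "qd": joint speeds; "effort": joint torques, N m; "eef_pos": TCP position; "eef_rot": TCP orientation; "wrist_force": force on the tool from outside, world axes, zero at the start; "moment": the same for the moment, N m; "finger_gap": finger opening in mm.
Only numpy, scipy, OpenCV 4.12 (cv2) and the standard library are available. Lean on these libraries where they do the work, as an engineer would, in place of code of your own. Each camera call takes 0.05 s, during which the arm holds its last target.

## Working session

There is one attempt and no reset: what is moved stays moved. The work goes in short steps, Python scripts to look and compute and a tool call to move; the robot and the scene stay as the last step left them, time stands still between calls to the robot, and variables do not carry over. Pictures are saved under pics/ and viewed, and the job is handed in when it is done.

Besides the shell and the picture viewer there is one more tool, called after "Call:" as name(argument=value, ...), one argument or row to a line, values as JSON. arm_command: Moves the arm, as the interface text tells. Its arguments: {"type":"object","properties":{"deltas":{"type":"array","items":{"type":"object","properties":{"xyz":{"type":"array","items":{"type":"number"}},"turn":{"type":"array","items":{"type":"number"}}}}},"gripper":{"type":"number"},"force":{"type":"number"}},"required":["deltas"]}

```bash
ls; mkdir -p pics
python3 - <<'E'
from cell import *
import cv2
s=read_state();print(s)
for n in ("scene","top"):
    c=camera(n);cv2.imwrite(f"pics/{n}0.png",c["color"][:,:,::-1]);print(n,{k:v for k,v in c.items() if k!="color"})
E
```

```text
pics
{'clock': 0.0, 'joints': array([ 1.03641748e+00,  3.00483638e-01,  1.52158465e+00,  4.85004134e-06,
        1.32071681e+00, -6.65898485e-02]), 'qd': array([-0.00022348,  0.00112572, -0.00116868, -0.00156949, -0.00044959,
       -0.00062699]), 'effort': array([-5.38113436e-04, -5.31809449e+01, -3.52719498e+01,  7.06688385e-02,
        2.44615262e-02, -1.13250030e-04]), 'eef_pos': array([247.85611523, 490.67224747, 195.77795777]), 'eef_rot': array([-3.14040317e+00, -8.40329967e-05,  2.67380240e+00]), 'wrist_force': array([ 0.05886957,  0.0456424 , -0.52071954]), 'moment': array([-0.02005701,  0.00137769,  0.0195396 ]), 'finger_gap': 93.75802267243171}
scene {'fx': 414.53530133078965, 'fy': 414.53530133078965, 'cx': 318.33289862412215, 'cy': 203.01950316033557, 'rvec': array([ 1.01534884,  2.64698808, -0.74673084]), 'tvec': array([ 397.58028867, -261.51811754, 1423.57234817])}
top {'fx': 396.9207771668391, 'fy': 396.9207771668391, 'cx': 316.4688868929056, 'cy': 207.71709472627472, 'rvec': array([ 2.19476772, -2.16873643,  0.12383883]), 'tvec': array([  10.32326075,  551.4717166 , 1101.2288221 ])}
```

View pics/scene0.png

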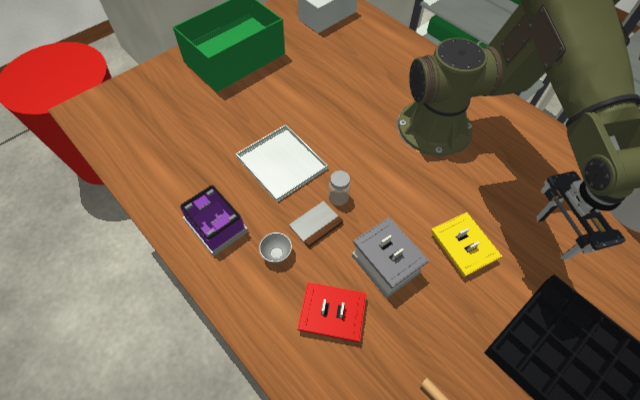

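View pics/top0.png

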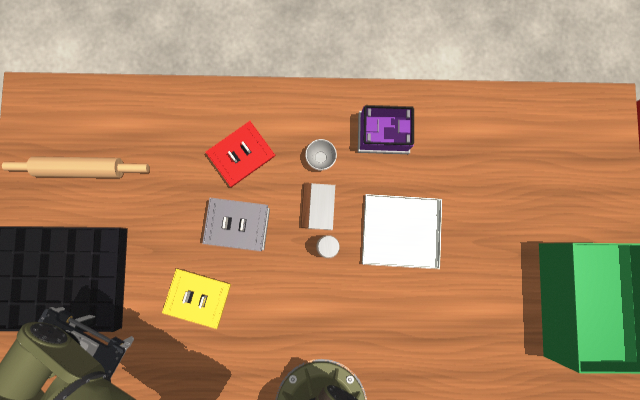

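The things shaped like the cover are grey (top 236,224; scene 390,257), red (top 240,155) and yellow (top 197,298). The purple box is at top 387,128. I choose the grey cover on the white box. The tray is the white square at top 402,232. Next I'll measure both and make a close crop.

```bash
cat > h.py <<'E'
from cell import *
import cv2, numpy as np
def ray(c,px):
    R,_=cv2.Rodrigues(c["rvec"]); t=c["tvec"]
    d=R.T@np.array([(px[0]-c["cx"])/c["fx"],(px[1]-c["cy"])/c["fy"],1.]); return -R.T@t,d
def onz(c,px,z):
    o,d=ray(c,px); return o+d*(z-o[2])/d[2]
def biggest(m,box):
    x0,y0,x1,y1=box; mm=np.zeros_like(m,np.uint8); mm[y0:y1,x0:x1]=m[y0:y1,x0:x1]
    cs,_=cv2.findContours(mm,cv2.RETR_EXTERNAL,cv2.CHAIN_APPROX_NONE); return max(cs,key=cv2.contourArea)
def tri(c1,p1,c2,p2):
    (a,d),(b,e)=ray(c1,p1),ray(c2,p2)
    s=np.linalg.lstsq(np.stack([d,-e],1),b-a,rcond=None)[0]
    P,Q=a+s[0]*d,b+s[1]*e; return (P+Q)/2,np.linalg.norm(P-Q)
E
python3 - <<'E'
from h import *
c=camera("top");im=c["color"];s=camera("scene")
hsv=cv2.cvtColor(im,cv2.COLOR_RGB2HSV)
m=((hsv[...,1]<50)&(hsv[...,2]>90)).astype(np.uint8)
m=cv2.morphologyEx(m,cv2.MORPH_CLOSE,np.ones((5,5)))
def rect(box,z):
    k=biggest(m,box); P=np.array([onz(c,p[0].astype(float),z)[:2] for p in k],np.float32)
    return cv2.minAreaRect(P),cv2.boundingRect(k)
print("cover",rect((190,185,285,262),94))
print("tray",rect((350,183,455,280),20))
a=cv2.resize(im[180:270,180:290],None,fx=5,fy=5,interpolation=cv2.INTER_CUBIC)
b=cv2.resize(s["color"][205:305,340:440],None,fx=4.5,fy=4.5,interpolation=cv2.INTER_CUBIC)
cv2.imwrite("pics/cropA.png",a[:,:,::-1]);cv2.imwrite("pics/cropB.png",b[:,:,::-1])
a=cv2.resize(im[180:280,290:460],None,fx=4,fy=4,interpolation=cv2.INTER_CUBIC)
cv2.imwrite("pics/cropC.png",a[:,:,::-1])
E
```

```text
cover (((499.0206298828125, 230.69235229492188), (161.9088134765625, 122.52490234375), 83.42530059814453), (203, 198, 66, 53))
tray (((488.6845703125, -227.54632568359375), (221.52847290039062, 200.28334045410156), 87.18513488769531), (362, 194, 80, 75))
```

View pics/cropA.png

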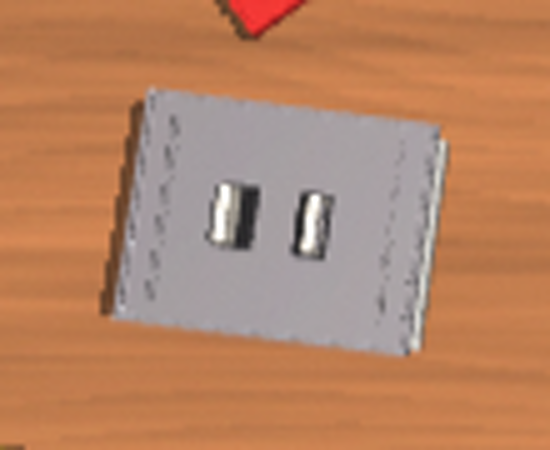

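View pics/cropB.png

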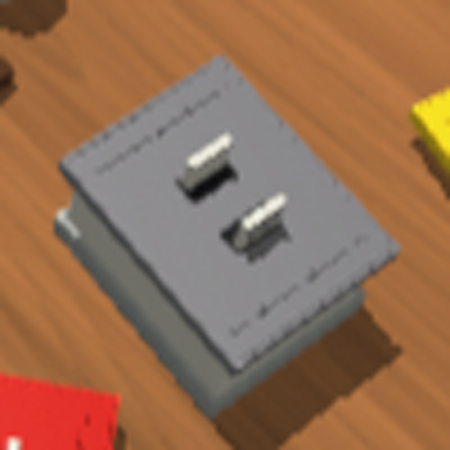

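View pics/cropC.png

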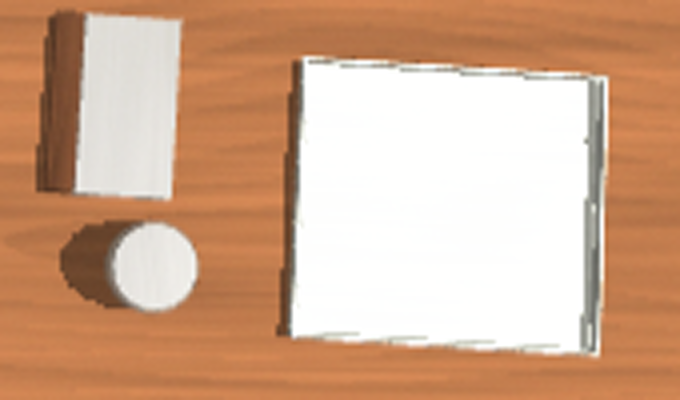

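The crops show the grey cover on the white box, with its two white tabs at top (226,223) and (243,224). The tray is empty, and the jar and the slab-shaped scraper stand between box and tray. The measured sizes agree with those given. I'll move above the cover and refine with the wrist camera.

Call:
arm_command(
  deltas=[
    {"xyz":[0.025,-0.0257,0.004],"turn":[0,0,0.0353]},
    {"xyz":[0.025,-0.0257,0.004],"turn":[0,0,0.0353]},
    {"xyz":[0.025,-0.0257,0.004],"turn":[0,0,0.0353]},
    {"xyz":[0.025,-0.0257,0.004],"turn":[0,0,0.0353]},
    {"xyz":[0.025,-0.0257,0.004],"turn":[0,0,0.0353]},
    {"xyz":[0.025,-0.0257,0.004],"turn":[0,0,0.0353]},
    {"xyz":[0.025,-0.0257,0.004],"turn":[0,0,0.0353]},
    {"xyz":[0.025,-0.0257,0.004],"turn":[0,0,0.0353]},
    {"xyz":[0.025,-0.0257,0.004],"turn":[0,0,0.0353]},
    {"xyz":[0.025,-0.0257,0.004],"turn":[0,0,0.0353]},
    {"xyz":[0,0,0]},
    {"xyz":[0,0,0]},
  ],
  gripper=0,
)

```text
validation failed for argument at $.de...
```

Run:
```python
from h import *
s=read_state();print(s["eef_pos"],s["eef_rot"],s["clock"],s["wrist_force"])
c=camera("wrist");print(c["mount"],c["fx"],c["fy"],c["cx"],c["cy"])
cv2.imwrite("pics/w1.png",c["color"][:,:,::-1])
np.savez("w1.npz",p=s["eef_pos"],r=s["eef_rot"],m=c["mount"],im=c["color"],K=[c["fx"],c["fy"],c["cx"],c["cy"]])
```

```text
[247.92827456 490.76989715 196.04427767] [-3.14096394e+00 -2.38979435e-05  2.67378401e+00] 0.2 [-0.57781892 -0.18874155  0.07273343]
[[ 2.81948715e-04 -9.73933852e-01 -2.26832035e-01  6.64005880e+01]
 [ 9.99998354e-01 -1.31937891e-04  1.80947559e-03 -8.31939224e-01]
 [-1.79223727e-03 -2.26832171e-01  9.73932212e-01 -1.87396498e+02]
 [ 0.00000000e+00  0.00000000e+00  0.00000000e+00  1.00000000e+00]] 283.83764012160776 283.83764012160776 319.14187762980555 202.05100749693068
```

View pics/w1.png

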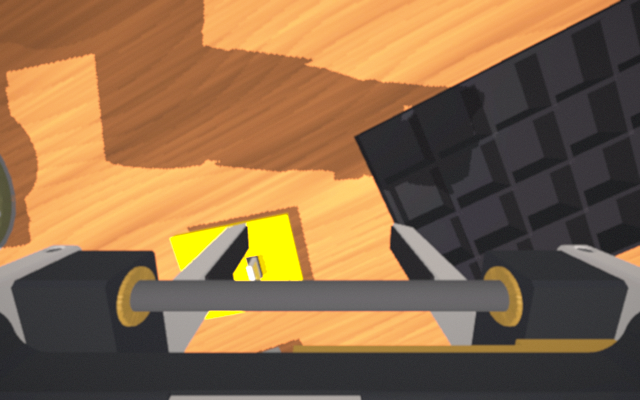

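Call:
arm_command(
  deltas=[
    {"xyz":[0.032,-0.0257,0.004],"turn":[0,0,0.0353]},
    {"xyz":[0.032,-0.0257,0.004],"turn":[0,0,0.0353]},
    {"xyz":[0.032,-0.0257,0.004],"turn":[0,0,0.0353]},
    {"xyz":[0.032,-0.0257,0.004],"turn":[0,0,0.0353]},
    {"xyz":[0.032,-0.0257,0.004],"turn":[0,0,0.0353]},
    {"xyz":[0.032,-0.0257,0.004],"turn":[0,0,0.0353]},
    {"xyz":[0.032,-0.0257,0.004],"turn":[0,0,0.0353]},
    {"xyz":[0.032,-0.0257,0.004],"turn":[0,0,0.0353]},
    {"xyz":[0.032,-0.0257,0.004],"turn":[0,0,0.0353]},
    {"xyz":[0.032,-0.0257,0.004],"turn":[0,0,0.0353]},
    {"xyz":[0,0,0],"turn":[0,0,0]},
    {"xyz":[0,0,0],"turn":[0,0,0]},
  ],
  gripper=0.0,
  force=25,
)

```text
clock: 1.75
eef_pos: [567.6, 234.1, 236.0]
eef_rot: [-3.141, -0.001, 3.026]
wrist_force: [-0.3, -0.3, -0.5]
finger_gap: 94.0
```

Run:
```python
from h import *
s=read_state();print(s["eef_pos"],s["eef_rot"],s["clock"],s["wrist_force"])
c=camera("wrist")
cv2.imwrite("pics/w2.png",c["color"][:,:,::-1])
np.savez("w2.npz",p=s["eef_pos"],r=s["eef_rot"],m=c["mount"],im=c["color"],K=[c["fx"],c["fy"],c["cx"],c["cy"]])
```

```text
[567.63053142 234.12935456 236.02398848] [-3.14148744e+00 -6.42458019e-04  3.02645172e+00] 1.75 [-0.3042189  -0.31002319 -0.47800572]
```

View pics/w2.png

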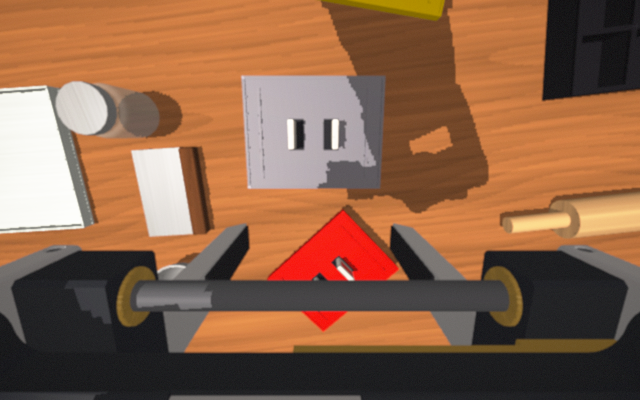

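The wrist view shows the grey cover with corners near (242,76), (385,76), (382,188) and (248,188). The white tabs are at (295,134) and (335,134). Now I'll turn these into world points.

Run:
```python
from h import *
from scipy.spatial.transform import Rotation as Ro
d=np.load("w2.npz");im=d["im"];fx,fy,cx,cy=d["K"]
R=Ro.from_euler("xyz",d["r"]).as_matrix();M=d["m"]
T=np.eye(4);T[:3,:3]=R;T[:3,3]=d["p"];T=T@M
def w(px,z):
    v=T[:3,:3]@np.array([(px[0]-cx)/fx,(px[1]-cy)/fy,1]);o=T[:3,3];return (o+v*(z-o[2])/v[2])
hsv=cv2.cvtColor(im,cv2.COLOR_RGB2HSV)
m=((hsv[...,1]<60)&(hsv[...,2]>45)).astype(np.uint8)
m=cv2.morphologyEx(m,cv2.MORPH_CLOSE,np.ones((7,7)))
m=cv2.morphologyEx(m,cv2.MORPH_OPEN,np.ones((7,7)))
k=biggest(m,(230,60,400,200));print(cv2.boundingRect(k))
P=np.array([w(p[0],94)[:2] for p in k],np.float32);print(cv2.minAreaRect(P))
t=((hsv[...,1]<40)&(hsv[...,2]>205)).astype(np.uint8)
n,_,st,ce=cv2.connectedComponentsWithStats(t[80:185,255:375])
for i in range(1,n):
    if st[i,4]>15: print(st[i]+[255,80,0,0,0],ce[i]+[255,80],[w(ce[i]+[255,80],z).round(1) for z in (124,94)])
g=im[60:200,230:400];cv2.imwrite("pics/w2c.png",cv2.resize(g,None,fx=4,fy=4,interpolation=cv2.INTER_CUBIC)[:,:,::-1])
```

```text
(242, 76, 143, 112)
((498.5692138671875, 235.69345092773438), (155.162109375, 121.64701080322266), 83.40434265136719)
[287 119   7  31 205] [290.02926829 133.49268293] [array([495.7, 212.5, 124. ]), array([495.1, 209.6,  94. ])]
[332 119   7  30 181] [334.61878453 133.33149171] [array([500.8, 257.9, 124. ]), array([500.7, 259.6,  94. ])]
```

View pics/w2c.png

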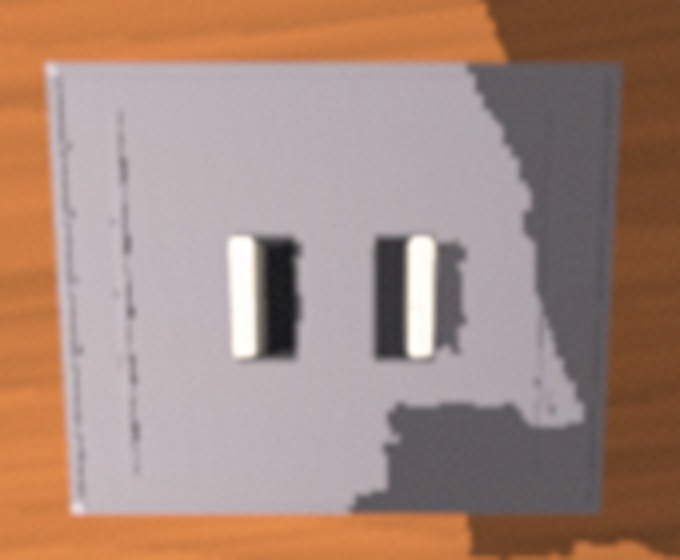

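Call:
arm_command(
  deltas=[
    {"xyz":[-0.023,0.0005,0],"turn":[0,0,0]},
    {"xyz":[-0.023,0.0005,0],"turn":[0,0,0]},
    {"xyz":[-0.0235,0.0005,-0.01],"turn":[0,0,0]},
    {"xyz":[0,0,-0.03],"turn":[0,0,0]},
    {"xyz":[0,0,-0.03],"turn":[0,0,0]},
    {"xyz":[0,0,-0.025],"turn":[0,0,0]},
    {"xyz":[0,0,-0.015],"turn":[0,0,0]},
    {"xyz":[0,0,-0.01],"turn":[0,0,0]},
    {"xyz":[0,0,-0.0055],"turn":[0,0,0]},
    {"xyz":[0,0,0],"turn":[0,0,0]},
    {"xyz":[0,0,0],"turn":[0,0,0]},
  ],
  gripper=0.0,
  force=25,
)

```text
clock: 3.18
eef_pos: [498.8, 235.5, 111.4]
eef_rot: [3.141, 0.001, 3.027]
wrist_force: [-0.1, 0.2, 0.5]
finger_gap: 93.7
```

Run:
```python
from h import *
s=read_state();print(s["eef_pos"],s["eef_rot"],s["clock"],s["wrist_force"])
c=camera("scene")
cv2.imwrite("pics/s3.png",cv2.resize(c["color"][180:320,320:480],None,fx=4,fy=4,interpolation=cv2.INTER_CUBIC)[:,:,::-1])
```

```text
[498.77786419 235.49767932 111.41977355] [3.14118549e+00 8.14609330e-04 3.02678508e+00] 3.175 [-0.10128314  0.21810005  0.50384185]
```

View pics/s3.png

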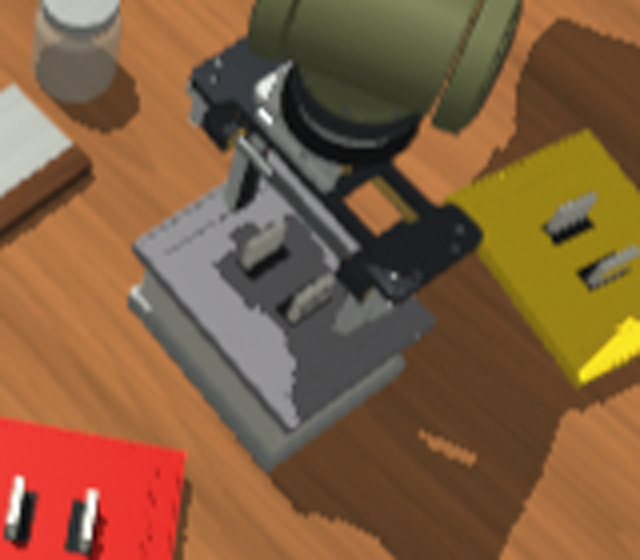

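Call:
arm_command(
  deltas=[
    {"xyz":[0,0,-0.0025],"turn":[0,0,0]},
    {"xyz":[0,0,0],"turn":[0,0,0]},
    {"xyz":[0,0,0],"turn":[0,0,0]},
    {"xyz":[0,0,0],"turn":[0,0,0]},
  ],
  gripper=0.4,
  force=20,
)

```text
clock: 3.72
eef_pos: [498.5, 235.4, 108.4]
eef_rot: [-3.142, 0.0, 3.027]
wrist_force: [-0.3, 0.2, -0.4]
finger_gap: 58.3
```

Call:
arm_command(
  deltas=[
    {"xyz":[0,0,0],"turn":[0,0,0]},
    {"xyz":[0,0,0],"turn":[0,0,0]},
    {"xyz":[0,0,0],"turn":[0,0,0]},
    {"xyz":[0,0,0],"turn":[0,0,0]},
  ],
  gripper=1.0,
  force=25,
)

```text
clock: 4.22
eef_pos: [498.5, 235.4, 108.3]
eef_rot: [3.142, -0.0, 3.027]
wrist_force: [0.7, 0.9, -1.4]
finger_gap: 46.9
```

Call:
arm_command(
  deltas=[
    {"xyz":[0,0,-0.0007],"turn":[0,0,0]},
    {"xyz":[0,0,-0.0007],"turn":[0,0,0]},
    {"xyz":[0,0,0],"turn":[0,0,0]},
    {"xyz":[0,0,0],"turn":[0,0,0]},
  ],
  gripper=1.0,
  force=25,
)

```text
clock: 4.72
eef_pos: [498.7, 235.5, 107.9]
eef_rot: [3.141, 0.001, 3.027]
wrist_force: [-4.4, -1.3, 8.9]
finger_gap: 46.3
```

Call:
arm_command(
  deltas=[
    {"xyz":[0,0,-0.0005],"turn":[0,0,0]},
    {"xyz":[0,0,-0.0005],"turn":[0,0,0]},
    {"xyz":[0,0,0],"turn":[0,0,0]},
    {"xyz":[0,0,0],"turn":[0,0,0]},
  ],
  gripper=1.0,
  force=25,
)

```text
clock: 5.22
eef_pos: [499.4, 238.7, 107.6]
eef_rot: [3.135, 0.003, 3.027]
wrist_force: [-0.1, 22.1, 6.6]
finger_gap: 35.3
```

Call:
arm_command(
  deltas=[
    {"xyz":[0,0,0],"turn":[0,0,0]},
    {"xyz":[0,0,0],"turn":[0,0,0]},
  ],
  gripper=1.0,
  force=25,
)

```text
clock: 5.48
eef_pos: [499.4, 238.8, 107.7]
eef_rot: [3.135, 0.003, 3.027]
wrist_force: [0.9, 22.1, 7.0]
finger_gap: 35.5
```

Run:
```python
from h import *
s=read_state();print(s["moment"],s["finger_gap"],s["wrist_force"])
c=camera("scene");w=camera("wrist")
cv2.imwrite("pics/s4.png",cv2.resize(c["color"][190:310,330:450],None,fx=5,fy=5,interpolation=cv2.INTER_CUBIC)[:,:,::-1])
cv2.imwrite("pics/w4.png",w["color"][:,:,::-1])
```

```text
[ 4.47405843 -0.09715094  0.07811472] 35.47729632328822 [ 0.90040242 22.13720475  7.03790872]
```

View pics/s4.png

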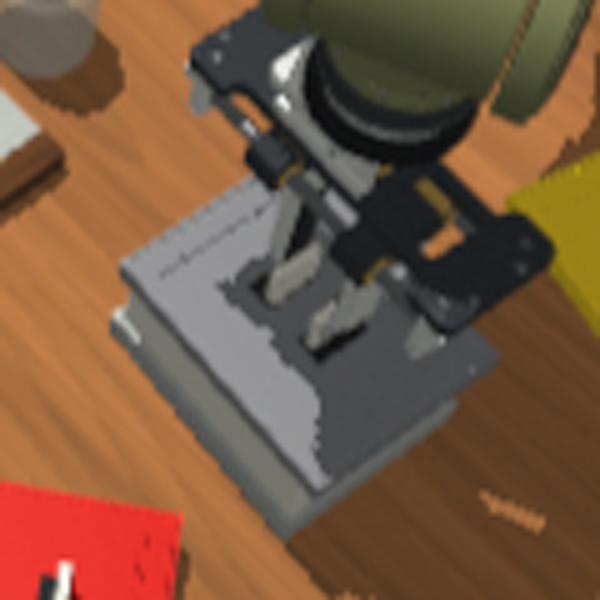

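View pics/w4.png

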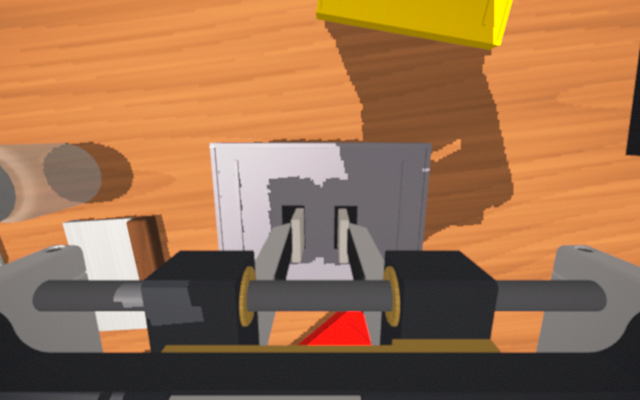

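Run:
```python
import cv2
a=cv2.imread("pics/w4.png")[180:280,240:400]
cv2.imwrite("pics/w4c.png",cv2.resize(a,None,fx=5,fy=5,interpolation=cv2.INTER_CUBIC))
```

```text
(no output)
```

View pics/w4c.png

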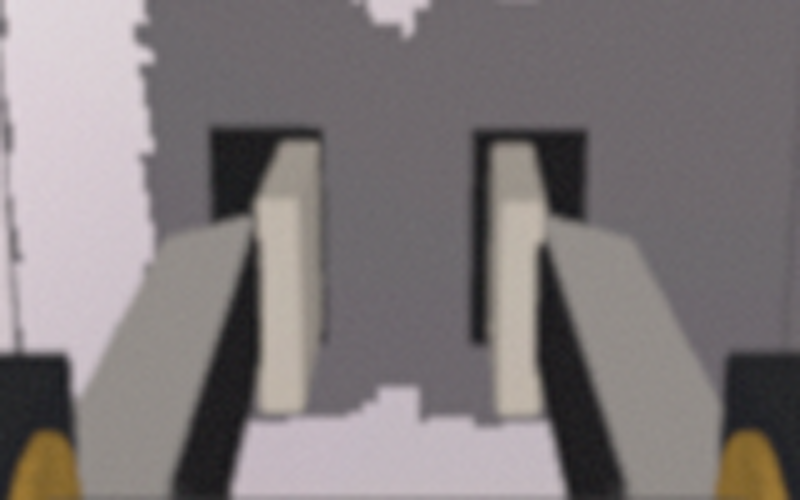

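One tab (-y, left in the wrist view) is fully in. The +y tab sits about 2.5 mm short, as if its barb were rubbing under its tooth. I'll press a little further, in small steps, with the pinch kept.

Call:
arm_command(
  deltas=[
    {"xyz":[0,0,-0.0005],"turn":[0,0,0]},
    {"xyz":[0,0,0],"turn":[0,0,0]},
    {"xyz":[0,0,0],"turn":[0,0,0]},
  ],
  gripper=1.0,
  force=25,
)

```text
clock: 5.95
eef_pos: [499.4, 238.9, 107.6]
eef_rot: [3.134, 0.004, 3.028]
wrist_force: [-1.6, 21.6, 11.1]
finger_gap: 35.2
```

Run:
```python
from h import *
from scipy.spatial.transform import Rotation as Ro
s=read_state();c=camera("wrist");im=c["color"];cv2.imwrite("pics/w5.png",im[:,:,::-1])
R=Ro.from_euler("xyz",s["eef_rot"]).as_matrix()
T=np.eye(4);T[:3,:3]=R;T[:3,3]=s["eef_pos"];T=T@c["mount"]
def w(px,z):
    v=T[:3,:3]@np.array([(px[0]-c["cx"])/c["fx"],(px[1]-c["cy"])/c["fy"],1]);o=T[:3,3];return (o+v*(z-o[2])/v[2])
def pr(P):
    q=np.linalg.inv(T)@np.r_[P,1];return [c["fx"]*q[0]/q[2]+c["cx"],c["fy"]*q[1]/q[2]+c["cy"]]
# predicted pixels of cover features if cover still at its first pose, 1.5 mm down
Rz=Ro.from_euler("z",-0.115).as_matrix();o=np.array([498.5,235.4,57.5])
f=lambda x,y,z:np.round(pr(o+Rz@np.array([x,y,z])),1)
print("plate far corners",f(-62,78,35),f(-62,-78,35), "sides at x=-20",f(-20,78,35),f(-20,-78,35))
print("tab top inner/outer far, rest", [f(-15,y,65) for y in (26,20,-20,-26)])
print("pinched", [f(-15,y,65) for y in (17.5,11.5,-11.5,-17.5)])
print("tab base far", [f(-15,y,35) for y in (17.5,11.5,-11.5,-17.5)])
a=im[130:270,200:440];cv2.imwrite("pics/w5c.png",cv2.resize(a,None,fx=3.3,fy=3.3,interpolation=cv2.INTER_CUBIC)[:,:,::-1])
```

```text
plate far corners [425.6 141.8] [201.8 141.6] sides at x=-20 [420.6 200.3] [207.3 200.5]
tab top inner/outer far, rest [array([355. , 218.7]), array([345.6, 218.7]), array([282.3, 218.8]), array([272.8, 218.9])]
pinched [array([341.6, 218.8]), array([332.2, 218.8]), array([295.8, 218.8]), array([286.3, 218.8])]
tab base far [array([338.1, 207. ]), array([330., 207.]), array([298.7, 207. ]), array([290.5, 207.1])]
```

View pics/w5c.png

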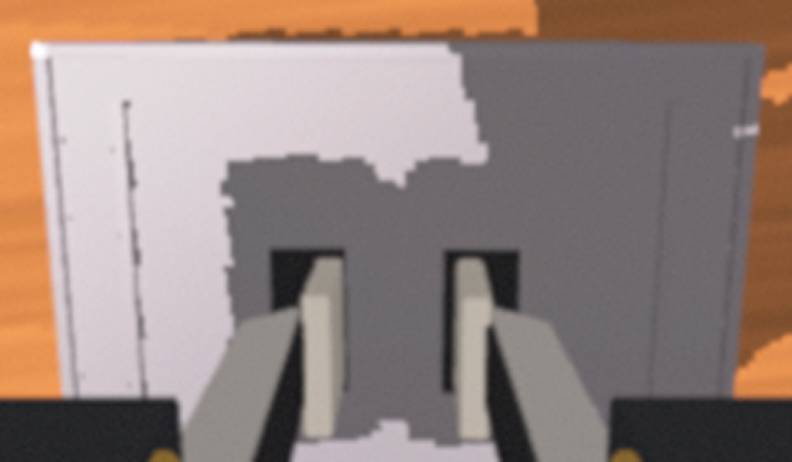

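The cover has slid about 3 to 4 mm in +y with the tool: the -y hook is free and the +y barb still bears on its tooth. I'll relieve the side load first by following in +y, then press gently.

Call:
arm_command(
  deltas=[
    {"xyz":[0,0.001,0],"turn":[0,0,0]},
    {"xyz":[0,0.001,0],"turn":[0,0,0]},
    {"xyz":[0,0,0],"turn":[0,0,0]},
    {"xyz":[0,0,0],"turn":[0,0,0]},
  ],
  gripper=1.0,
  force=25,
)

```text
clock: 6.5
eef_pos: [499.6, 240.2, 107.6]
eef_rot: [3.135, 0.004, 3.027]
wrist_force: [-1.1, 17.0, 11.7]
finger_gap: 32.6
```

Call:
arm_command(
  deltas=[
    {"xyz":[0,0.0015,0],"turn":[0,0,0]},
    {"xyz":[0,0.001,0],"turn":[0,0,0]},
    {"xyz":[0,0,0],"turn":[0,0,0]},
    {"xyz":[0,0,0],"turn":[0,0,0]},
  ],
  gripper=1.0,
  force=25,
)

```text
clock: 7.0
eef_pos: [499.5, 241.0, 106.9]
eef_rot: [3.139, 0.003, 3.027]
wrist_force: [1.5, 6.1, 7.4]
finger_gap: 32.8
```

Call:
arm_command(
  deltas=[
    {"xyz":[0,0,-0.0005],"turn":[0,0,0]},
    {"xyz":[0,0,0],"turn":[0,0,0]},
    {"xyz":[0,0,0],"turn":[0,0,0]},
  ],
  gripper=1.0,
  force=25,
)

```text
clock: 7.38
eef_pos: [499.4, 240.8, 106.2]
eef_rot: [3.139, 0.003, 3.027]
wrist_force: [1.9, 6.4, 7.5]
finger_gap: 32.5
```

Call:
arm_command(
  deltas=[
    {"xyz":[0,0,-0.0005],"turn":[0,0,0]},
    {"xyz":[0,0,0],"turn":[0,0,0]},
    {"xyz":[0,0,0],"turn":[0,0,0]},
  ],
  gripper=1.0,
  force=25,
)

```text
clock: 7.75
eef_pos: [499.4, 240.8, 105.7]
eef_rot: [3.139, 0.003, 3.027]
wrist_force: [2.2, 5.9, 5.2]
finger_gap: 32.0
```

Call:
arm_command(
  deltas=[
    {"xyz":[0,-0.001,-0.0004],"turn":[0,0,0]},
    {"xyz":[0,0,0],"turn":[0,0,0]},
    {"xyz":[0,0,0],"turn":[0,0,0]},
  ],
  gripper=1.0,
  force=25,
)

```text
clock: 8.12
eef_pos: [499.3, 240.0, 105.4]
eef_rot: [3.139, 0.003, 3.027]
wrist_force: [0.4, 5.9, 7.6]
finger_gap: 32.5
```

Call:
arm_command(
  deltas=[
    {"xyz":[0,-0.001,0],"turn":[0,0,0]},
    {"xyz":[0,-0.0005,0],"turn":[0,0,0]},
    {"xyz":[0,0,0],"turn":[0,0,0]},
  ],
  gripper=1.0,
  force=25,
)

```text
clock: 8.5
eef_pos: [499.3, 238.5, 105.4]
eef_rot: [3.139, 0.003, 3.027]
wrist_force: [0.6, 7.6, 6.6]
finger_gap: 32.4
```

The +y pad now passes where it was blocked, so the +y barb is under its tooth. I'll re-centre in y.

Call:
arm_command(
  deltas=[
    {"xyz":[0,-0.001,0],"turn":[0,0,0]},
    {"xyz":[0,-0.001,0],"turn":[0,0,0]},
    {"xyz":[0,-0.0005,0],"turn":[0,0,0]},
    {"xyz":[0,0,0],"turn":[0,0,0]},
  ],
  gripper=1.0,
  force=25,
)

```text
clock: 9.0
eef_pos: [499.3, 236.0, 105.4]
eef_rot: [3.139, 0.003, 3.027]
wrist_force: [1.2, 7.2, 8.0]
finger_gap: 32.5
```

Run:
```python
from h import *
c=camera("wrist")
a=c["color"][130:270,200:440];cv2.imwrite("pics/w6.png",cv2.resize(a,None,fx=3.3,fy=3.3,interpolation=cv2.INTER_CUBIC)[:,:,::-1])
```

```text
(no output)
```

View pics/w6.png

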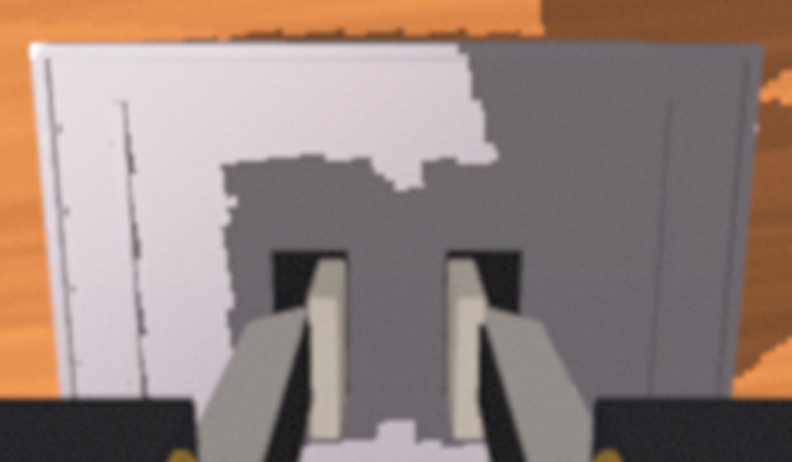

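Both tabs are now fully in and the cover is centred. I'll lift slowly and watch for hook pull.

Call:
arm_command(
  deltas=[
    {"xyz":[0,0,0.001],"turn":[0,0,0]},
    {"xyz":[0,0,0.001],"turn":[0,0,0]},
    {"xyz":[0,0,0.001],"turn":[0,0,0]},
    {"xyz":[0,0,0],"turn":[0,0,0]},
  ],
  gripper=1.0,
  force=25,
)

```text
clock: 9.55
eef_pos: [499.2, 235.7, 108.1]
eef_rot: [3.14, 0.002, 3.027]
wrist_force: [0.2, 5.3, 5.0]
finger_gap: 32.4
```

Call:
arm_command(
  deltas=[
    {"xyz":[0,0,0.001],"turn":[0,0,0]},
    {"xyz":[0,0,0.0005],"turn":[0,0,0]},
    {"xyz":[0,0,0],"turn":[0,0,0]},
  ],
  gripper=1.0,
  force=25,
)

```text
clock: 9.93
eef_pos: [498.7, 235.0, 108.8]
eef_rot: [3.141, 0.001, 3.027]
wrist_force: [1.1, 5.1, 4.2]
finger_gap: 32.3
```

Call:
arm_command(
  deltas=[
    {"xyz":[0,0,0.0007],"turn":[0,0,0]},
    {"xyz":[0,0,0.0008],"turn":[0,0,0]},
    {"xyz":[0,0,0],"turn":[0,0,0]},
  ],
  gripper=1.0,
  force=25,
)

```text
clock: 10.3
eef_pos: [498.5, 234.8, 110.0]
eef_rot: [-3.142, -0.0, 3.027]
wrist_force: [1.5, 3.3, 3.5]
finger_gap: 32.2
```

Call:
arm_command(
  deltas=[
    {"xyz":[0,0,0.0007],"turn":[0,0,0]},
    {"xyz":[0,0,0.0008],"turn":[0,0,0]},
    {"xyz":[0,0,0],"turn":[0,0,0]},
  ],
  gripper=1.0,
  force=25,
)

```text
clock: 10.68
eef_pos: [498.5, 234.8, 111.5]
eef_rot: [-3.141, -0.0, 3.027]
wrist_force: [1.4, 3.1, 3.0]
finger_gap: 32.4
```

Call:
arm_command(
  deltas=[
    {"xyz":[0,0,0.001],"turn":[0,0,0]},
    {"xyz":[0,0,0.001],"turn":[0,0,0]},
    {"xyz":[0,0,0.001],"turn":[0,0,0]},
    {"xyz":[0,0,0],"turn":[0,0,0]},
  ],
  gripper=1.0,
  force=25,
)

```text
clock: 11.18
eef_pos: [498.3, 234.8, 114.4]
eef_rot: [-3.141, -0.001, 3.027]
wrist_force: [-0.0, -1.2, -1.1]
finger_gap: 32.1
```

Run:
```python
from h import *
c=camera("scene")
cv2.imwrite("pics/s7.png",cv2.resize(c["color"][190:310,330:450],None,fx=5,fy=5,interpolation=cv2.INTER_CUBIC)[:,:,::-1])
```

```text
(no output)
```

View pics/s7.png

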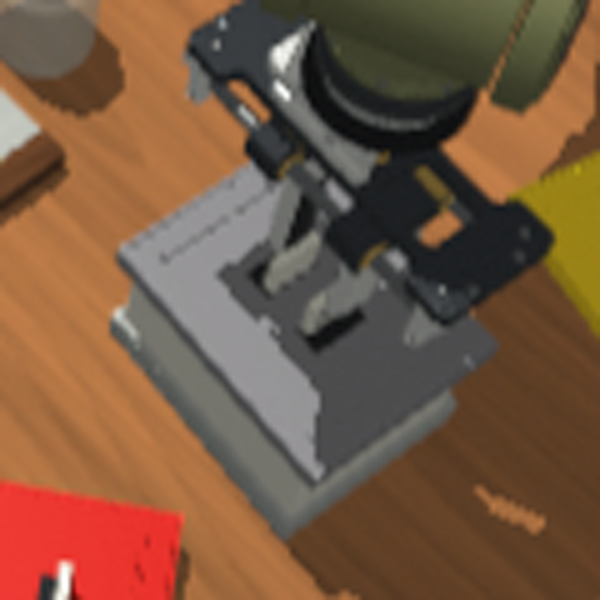

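The cover has risen with the tool: its near corner went from (318,492) to (318,480). The force is now just its weight, so I'll lift it clear.

Call:
arm_command(
  deltas=[
    {"xyz":[0,0,0.003],"turn":[0,0,0]},
    {"xyz":[0,0,0.005],"turn":[0,0,0]},
    {"xyz":[0,0,0.006],"turn":[0,0,0]},
    {"xyz":[0,0,0.008],"turn":[0,0,0]},
    {"xyz":[0,0,0.01],"turn":[0,0,0]},
    {"xyz":[0,0,0.012],"turn":[0,0,0]},
    {"xyz":[0,0,0.015],"turn":[0,0,0]},
    {"xyz":[0,0,0.02],"turn":[0,0,0]},
    {"xyz":[0,0,0.025],"turn":[0,0,0]},
    {"xyz":[0,0,0.025],"turn":[0,0,0]},
    {"xyz":[0,0,0.015],"turn":[0,0,0]},
    {"xyz":[0,0,0],"turn":[0,0,0]},
  ],
  gripper=1.0,
  force=25,
)

```text
clock: 12.72
eef_pos: [498.7, 235.0, 259.5]
eef_rot: [3.141, 0.001, 3.027]
wrist_force: [-0.3, 0.1, -1.8]
finger_gap: 32.6
```

Run:
```python
from h import *
print(read_state()["wrist_force"])
c=camera("scene")
cv2.imwrite("pics/s8.png",c["color"][:,:,::-1])
```

```text
[-0.34353868  0.09682371 -1.75238179]
```

View pics/s8.png

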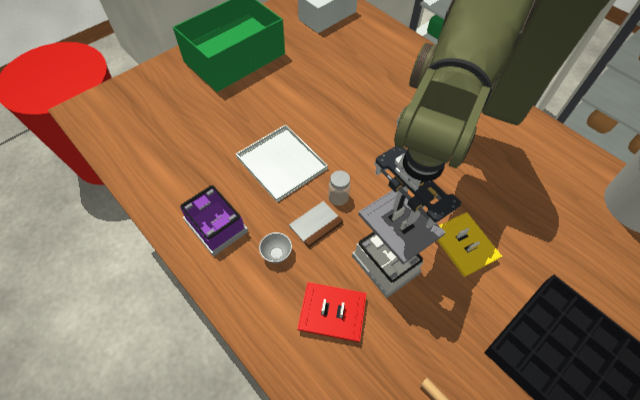

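The cover is held level, clear of the open box. Next I'll carry it to the tray at (489, -228).

Call:
arm_command(
  deltas=[
    {"xyz":[-0.001,-0.0225,0],"turn":[0,0,0.006]},
    {"xyz":[-0.001,-0.04,0],"turn":[0,0,0.006]},
    {"xyz":[-0.001,-0.05,0],"turn":[0,0,0.006]},
    {"xyz":[-0.001,-0.05,0],"turn":[0,0,0.006]},
    {"xyz":[-0.001,-0.05,0],"turn":[0,0,0.006]},
    {"xyz":[-0.001,-0.05,0],"turn":[0,0,0.006]},
    {"xyz":[-0.001,-0.05,0],"turn":[0,0,0.006]},
    {"xyz":[-0.001,-0.05,0],"turn":[0,0,0.006]},
    {"xyz":[-0.001,-0.05,0],"turn":[0,0,0.006]},
    {"xyz":[-0.001,-0.03,0],"turn":[0,0,0.006]},
    {"xyz":[0,-0.02,0],"turn":[0,0,0.006]},
    {"xyz":[0,0,0],"turn":[0,0,0]},
  ],
  gripper=1.0,
  force=25,
)

```text
clock: 14.28
eef_pos: [488.0, -228.4, 257.2]
eef_rot: [3.141, -0.002, 3.091]
wrist_force: [0.4, 0.8, -2.6]
finger_gap: 32.2
```

Run:
```python
from h import *
print(read_state()["eef_pos"],read_state()["wrist_force"])
c=camera("scene")
cv2.imwrite("pics/s9.png",c["color"][:,:,::-1])
c=camera("top")
cv2.imwrite("pics/t9.png",c["color"][:,:,::-1])
```

```text
[ 488.01242833 -228.37335887  257.20732801] [ 0.3725845   0.75560272 -2.55953176]
```

View pics/s9.png

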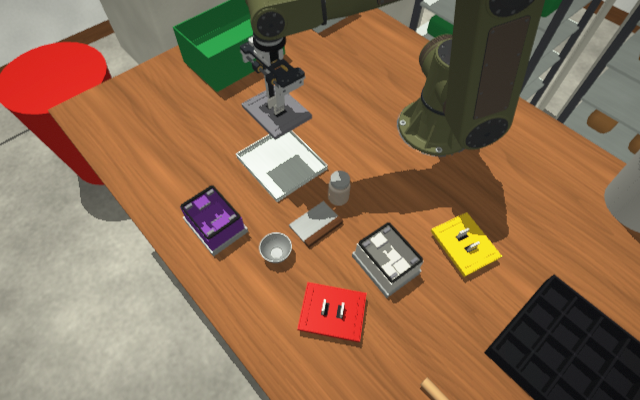

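View pics/t9.png

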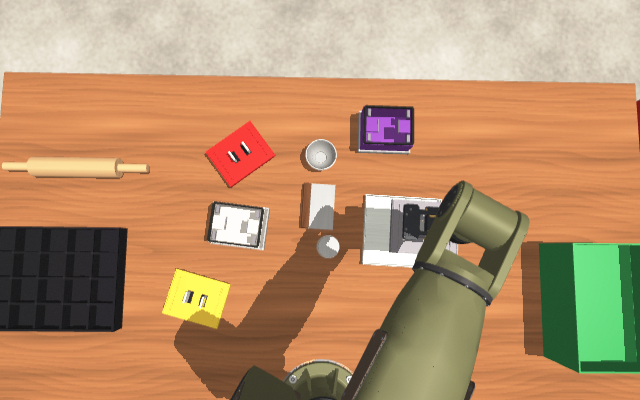

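The cover hangs level over the tray and the bystanders have not moved. Lowering now.

Call:
arm_command(
  deltas=[
    {"xyz":[0,0,-0.015],"turn":[0,0,0]},
    {"xyz":[0,0,-0.025],"turn":[0,0,0]},
    {"xyz":[0,0,-0.03],"turn":[0,0,0]},
    {"xyz":[0,0,-0.03],"turn":[0,0,0]},
    {"xyz":[0,0,-0.03],"turn":[0,0,0]},
    {"xyz":[0,0,-0.025],"turn":[0,0,0]},
    {"xyz":[0,0,-0.02],"turn":[0,0,0]},
    {"xyz":[0,0,-0.012],"turn":[0,0,0]},
    {"xyz":[0,0,-0.006],"turn":[0,0,0]},
    {"xyz":[0,0,0],"turn":[0,0,0]},
    {"xyz":[0,0,0],"turn":[0,0,0]},
  ],
  gripper=1.0,
  force=25,
)

```text
clock: 15.75
eef_pos: [488.8, -227.7, 66.2]
eef_rot: [-3.141, 0.001, 3.093]
wrist_force: [1.2, 1.8, -1.5]
finger_gap: 32.0
```

Call:
arm_command(
  deltas=[
    {"xyz":[0,0,-0.003],"turn":[0,0,0]},
    {"xyz":[0,0,-0.002],"turn":[0,0,0]},
    {"xyz":[0,0,-0.002],"turn":[0,0,0]},
    {"xyz":[0,0,0],"turn":[0,0,0]},
    {"xyz":[0,0,0],"turn":[0,0,0]},
  ],
  gripper=1.0,
  force=25,
)

```text
clock: 16.38
eef_pos: [488.5, -227.6, 58.6]
eef_rot: [-3.142, 0.0, 3.093]
wrist_force: [0.9, 0.1, -1.9]
finger_gap: 32.1
```

Call:
arm_command(
  deltas=[
    {"xyz":[0,0,-0.0015],"turn":[0,0,0]},
    {"xyz":[0,0,-0.0015],"turn":[0,0,0]},
    {"xyz":[0,0,-0.001],"turn":[0,0,0]},
    {"xyz":[0,0,0],"turn":[0,0,0]},
    {"xyz":[0,0,0],"turn":[0,0,0]},
  ],
  gripper=1.0,
  force=25,
)

```text
clock: 17.0
eef_pos: [488.5, -227.6, 54.6]
eef_rot: [-3.142, 0.0, 3.093]
wrist_force: [-1.3, 0.8, -1.2]
finger_gap: 32.5
```

Call:
arm_command(
  deltas=[
    {"xyz":[0,0,-0.001],"turn":[0,0,0]},
    {"xyz":[0,0,-0.001],"turn":[0,0,0]},
    {"xyz":[0,0,0],"turn":[0,0,0]},
    {"xyz":[0,0,0],"turn":[0,0,0]},
  ],
  gripper=1.0,
  force=25,
)

```text
clock: 17.5
eef_pos: [488.7, -227.4, 53.4]
eef_rot: [3.142, 0.001, 3.093]
wrist_force: [-3.8, 3.8, 9.6]
finger_gap: 32.6
```

Call:
arm_command(
  deltas=[
    {"xyz":[0,0,0.0007],"turn":[0,0,0]},
    {"xyz":[0,0,0],"turn":[0,0,0]},
    {"xyz":[0,0,0],"turn":[0,0,0]},
  ],
  gripper=1.0,
  force=25,
)

```text
clock: 17.88
eef_pos: [488.6, -227.5, 53.5]
eef_rot: [3.142, 0.0, 3.093]
wrist_force: [-2.1, 2.8, 6.1]
finger_gap: 32.2
```

Call:
arm_command(
  deltas=[
    {"xyz":[0,0,0],"turn":[0,0,0]},
    {"xyz":[0,0,0],"turn":[0,0,0]},
    {"xyz":[0,0,0],"turn":[0,0,0]},
    {"xyz":[0,0,0],"turn":[0,0,0]},
    {"xyz":[0,0,0],"turn":[0,0,0]},
    {"xyz":[0,0,0],"turn":[0,0,0]},
    {"xyz":[0,0,0],"turn":[0,0,0]},
  ],
  gripper=0.0,
)

```text
clock: 18.75
eef_pos: [488.5, -227.6, 53.2]
eef_rot: [-3.142, 0.0, 3.093]
wrist_force: [-0.3, -0.2, 0.4]
finger_gap: 93.9
```

Released with the fingers wide open. I'll go straight up, then back out of view.

Call:
arm_command(
  deltas=[
    {"xyz":[0,0,0.005],"turn":[0,0,0]},
    {"xyz":[0,0,0.01],"turn":[0,0,0]},
    {"xyz":[0,0,0.02],"turn":[0,0,0]},
    {"xyz":[0,0,0.03],"turn":[0,0,0]},
    {"xyz":[0,0,0.04],"turn":[0,0,0]},
    {"xyz":[0,0,0.04],"turn":[0,0,0]},
    {"xyz":[0,0,0.04],"turn":[0,0,0]},
    {"xyz":[-0.04,-0.02,0.02],"turn":[0,0,0]},
    {"xyz":[-0.05,-0.03,0],"turn":[0,0,0]},
    {"xyz":[-0.05,-0.03,0],"turn":[0,0,0]},
    {"xyz":[-0.03,-0.02,0],"turn":[0,0,0]},
    {"xyz":[0,0,0],"turn":[0,0,0]},
  ],
  gripper=0.0,
)

```text
clock: 20.25
eef_pos: [317.1, -328.5, 259.2]
eef_rot: [-3.14, 0.001, 3.09]
wrist_force: [-0.0, -0.0, 0.6]
finger_gap: 94.1
```

Run:
```python
from h import *
s=read_state();print(s["eef_pos"],s["wrist_force"],abs(s["qd"]).max())
a=camera("scene");c=camera("top")
cv2.imwrite("pics/s10.png",a["color"][:,:,::-1]);cv2.imwrite("pics/t10.png",c["color"][:,:,::-1])
hsv=cv2.cvtColor(c["color"],cv2.COLOR_RGB2HSV)
m=((hsv[...,1]<50)&(hsv[...,2]>100)&(hsv[...,2]<210)).astype(np.uint8)
m=cv2.morphologyEx(m,cv2.MORPH_OPEN,np.ones((5,5)))
m=cv2.morphologyEx(m,cv2.MORPH_CLOSE,np.ones((9,9)))
k=biggest(m,(350,183,455,280));print(cv2.boundingRect(k),cv2.minAreaRect(np.array([onz(c,p[0],38)[:2] for p in k],np.float32)))
```

```text
[ 317.09021379 -328.5191603   259.21761235] [-0.01180197 -0.00566525  0.63256742] 0.05969722231879714
(369, 209, 62, 44) ((489.1295471191406, -217.37588500976562), (171.15269470214844, 117.86585998535156), 87.70507049560547)
```

View pics/s10.png

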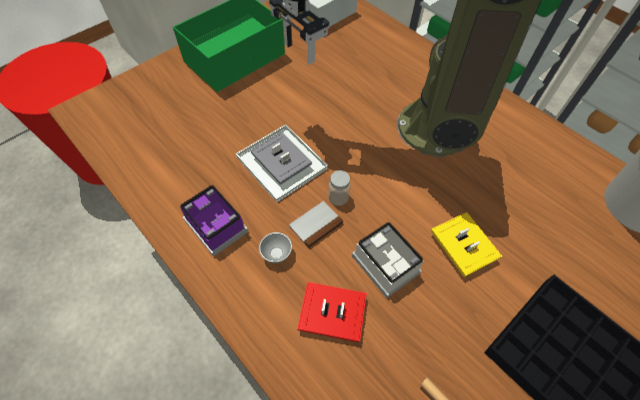

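View pics/t10.png

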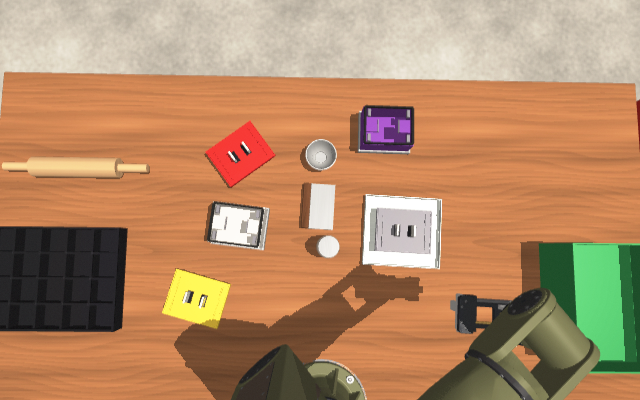

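The top view shows the cover flat and upright in the middle of the tray, spanning about (376–431, 207–253) inside the tray's (362–441, 194–269). The bystanders are where they were, and the arm is clear. My colour mask merged some tray shadow on the left, which biases the computed y by about 10 mm, still well inside 60 mm.

```bash
python3 -c "
from cell import *
print(sign_off(), read_state()['clock'])"
```

```text
the job is handed in; nothing more can be done
the job is handed in; nothing more can be done
```

I took the cover off the box, set it down in the middle of the tray while still held, let go and backed the arm away. I handed the job in at about 20 s of the 48 s, and no verdict is reported.

**Unhooking:** this did not go cleanly. I pinched the tabs at 25 N a finger and pressed down. The -y hook let go first, and the cover slid about 5 mm sideways with the +y barb still on its tooth. The side force at the wrist reached about 22 N. I moved the tool along to ease that force and pressed about 3 mm below the starting height, never above about 12 N down in the readings. I then re-centred the cover and lifted it, and saw no upward hook pull on the way out. I can't measure the ledge and stop forces directly, so I can't rule out that the sideways load counted against the 20 N ledge limit.

**Last checks:**
- **Cover:** it lies flat and right way up in the tray. It looks centred within a few mm by eye, and I released it about 1 mm from the measured tray centre. My last colour-mask measurement put it 10 mm off in y, but that mask had merged in some tray shadow; either figure is inside the 60 mm limit.
- **Set-down:** the cover touched the tray floor at about 10 N while still gripped, at the expected height.
- **Bystanders and arm:** the jar, bowl and scraper look unmoved in the pictures, and the arm is clear and touching nothing.

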